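Pack the vice spares box, heaviest part lowest

TASK

Pack the vice spares into the open-topped plywood box, heaviest lowest: slide the catch away from you so that it frees the gate, slide the gate fully open, and push the heavy iron vice base along the board through the gateway until it is wholly inside, standing flat on the box floor. Then lay the aluminium cover flat on the middle of the iron base, and last the light pine jaw pad flat on the middle of the cover. Let go of everything and leave the jar, the hammer and the try square where they are.

Things in the scene. Friction and masses are not known exactly. Their poses are not given: they have to be found in the camera images.
- box: Plywood packing box fixed to the bench, open on top. Origin: at bench level below the centre of its inside; x points from the gateway to the back wall (roughly away from the robot), y left, z up. Inside 140 by 140 mm, floor 12 mm above the origin; back, left and right walls 10 mm thick, rim 68 mm above the origin. Front: a gateway 140 mm wide at x = -70 mm, shut by a sliding gate
- box_floor (a point): Centre of the box's floor (12 mm above the bench). The floor runs on level, without a sill, as a loading board in front of the gateway to box x = -260 mm, y from -90 to +90 mm. The gate's track strip, also 12 mm high, runs left to y = +255 mm at x = -92 to -62 mm
- gate (a joint): Slide of the upright gate panel (9 mm thick, at box x = -78 mm, 170 mm wide, top 67 mm above the box origin) across the box's front. 0 = shut; 0.15 m = fully open, moved along the box's +y (left). Stays where left; about 2 N to move. Stops after some 3 mm while the catch blocks its left edge
- gate_knob (a point): Centre of the top of the gate's knob, an upright peg 16 mm in diameter and 34 mm tall standing on the gate's top edge; its top is 100 mm above the box origin, at box x = -78, y = +33 mm when shut, +183 mm when open. Push it sideways
- catch (a joint): Slide of the steel lock bar (18 mm wide and high) along the outside of the box's left wall (box y = +105 mm). Starts at 0 to 0.006 m, where its front end crosses the gate's path; grows to 0.045 m as it is pushed along the box's +x (away from the robot). The gate is free from 0.040 m on. Stays where it is left; about 2 N to move
- catch_knob (a point): Centre of the top of the catch's knob, an upright peg 16 mm in diameter and 44 mm tall on the lock bar; its top is 93 mm above the box origin, 25 mm above the box's rim; at box x = -20 mm when the catch is at 0, y = +105 mm
- casting: Vice base, the heaviest part: dark cast-iron block 100 (x) by 92 (y) by 30 mm high with a bright turned disc 88 mm in diameter on it, flat top 36 mm above its underside; about 0.9 kg. Too wide to grip. Origin: centre of its underside. Starts on the loading board in front of the gateway, its x axis roughly along the box's x
- cover: Aluminium slide cover, second heaviest: flat plate 100 (x) by 50 (y) by 16 mm thick, with a narrower (34 mm) tongue with a screw hole at either end; about 0.2 kg. Origin: centre of its underside. Lies on the bench left or right of the loading board
- pad: Pine jaw pad, lightest: plain rectangular wooden block 100 (x) by 42 (y) by 18 mm thick, about 45 g. Origin: centre of its underside. Lies on the bench on the other side of the loading board from the cover
- jar: Glass jar with a steel cap, 70 mm in diameter, 90 mm tall, right of the box. Origin: centre of its underside. Leave it alone
- mallet: Hammer, 260 mm long, lying on the bench to the right. Leave it alone
- square: Try square, 150 mm steel blade and wooden stock 100 mm, lying left of the box. Leave it alone
Mind the look-alikes: they are no part of the job. There is more than one size of the pad; the one meant has the size given above.

How it is judged:
On the way, in this order (a step that is already met when the one before it is completed fails the run):
1. the catch is slid clear of the gate (value of joint catch above 0.038 m), for 0.1 s.
2. the gate is slid open (value of joint gate above 0.135 m), for 0.1 s.
3. the iron base is wholly inside the box, flat on its floor (x of casting in the frame of box between -0.022 and 0.03 m and y of casting in the frame of box between -0.032 and 0.032 m and z of casting in the frame of box between 0.008 and 0.017 m and angle between casting's own z axis and vertical below 0.06 rad), for 0.2 s.
4. the cover lies flat on the iron base, let go (all of step 3 and horizontal distance between cover and casting below 0.035 m and z of cover in the frame of casting between 0.032 and 0.04 m and angle between cover's own z axis and vertical below 0.08 rad and contact force between the fingers and cover below 0.1 N), for 0.2 s.
5. the pad lies flat on the cover, let go (all of step 4 and horizontal distance between pad and cover below 0.03 m and z of pad in the frame of cover between 0.012 and 0.02 m and angle between pad's own z axis and vertical below 0.08 rad and contact force between the fingers and pad below 0.1 N), for 0.2 s.
At the end, for the whole second after the job is handed in: The iron base stands flat on the box floor wholly behind the gateway (its origin -22 to +30 mm in x and within 32 mm in y of the middle of the box); the cover lies flat on it, within 35 mm of its middle; the pad lies flat on the cover, within 30 mm of its middle; all released and at rest (all of step 5 and linear speed of each of casting, cover, pad below 0.02 m/s); the robot touches nothing.
It fails at once if the jar, hammer or try square is moved by more than 25 mm (distance of any of jar, mallet, square from where it was at the start of the episode above 0.025 m).
It fails at once if the iron base is tipped up (angle between casting's own z axis and vertical above 0.35 rad).
It also fails if it takes over 72 s, if anything falls off the work surface, if the arm or the gripper's body presses on something with over 40 N, if the wrist force passes 120 N, or if a joint passes its speed limit or range.

ROBOT

A 6-joint arm with a two-finger parallel gripper is mounted at the origin on the work surface. World frame = base frame: x ahead of the robot, y to its left, z up, the work surface at z = 0. Lengths are in m, angles in rad, forces in N, time in s.
With the tool pointing down it reaches from about 0.3 to 0.75 m from the base axis. Payload 8.5 kg.
Tool frame: the origin (TCP) lies at the very end of the fingers, on their centre line; the grasp point (between the pads) lies 19 mm behind it (manip.tcp_to_grasp is the distance from the TCP to the grasp point, in m); x points along the fingers, z is the direction in which the jaws open and shut, and the axes are right-handed (so a half turn about x gives the same grasp; the last joint's range is limited). The gripper opens to 88 mm and grips with 3 to 60 N. Pads are 18 mm wide; open, the fingers measure 123 mm over their backs; the gripper's body (75 mm by 187 mm) begins 45 mm behind the grasp point.
Start: joints at [-1.406, 0.381, 1.297, -0, 1.464, -0.215], TCP at [0.204, -0.511, 0.239] pointing down, gripper open.
Joint ranges: [-3.11, 3.11], [-0.89, 2.33], [0.22, 2.48], [-1.42, 4.56], [0.17, 2.85], [-2.88, 2.88]. Speed limits (rad/s): [2.39, 2.39, 3.14, 3.14, 3.14, 3.14].

INTERFACE

Orientations are given as a unit quaternion [w, x, y, z].
In Python, from plant import monitor, cams, workorder, manip gives the robot as it stands.
- The arm moves only by the shell command python3 -m inch 'ROWS' [FORCE]. ROWS is a JSON object of lists of equal length, an entry for each row: "dp": the shift along the tool's x, y, z as a fraction of full scale, a list of three; "twist": the turn about the tool's x as a fraction of full scale; "fingers": the opening, from 0 (shut) to 1 (fully open). A call has exactly 5 rows; each row is the pose to reach, as a shift and turn from the pose commanded when the call began, along the tool's axes at that moment; what a row does not reach only later rows make up. Full scale, the value 1, is 0.8 m for a shift and 90 degrees for a turn. A row lasts 1/10 s, in which the tool goes at most 50 mm and 8.59 degrees, less where a joint would pass 70% of its speed; a pose out of reach is approached as far as the arm can. A call with a number of a shift or a turn outside -1 to 1 is refused whole. A call with a gripper value outside its range is refused whole. The fingers move at their own pace and stop on an object; FORCE is the grip in N (left out, the last holds). Time passes only in rows, so rows that repeat a pose let the fingers close, or fill a call up. It gives the time, the measured TCP pose, the force and the opening at its end, in the units of the state.
- monitor.state(): the state, without advancing time (a new reading comes with each control period).
- cams.grab_frame(name): name is "scene" or "top"; returns the picture (420x560x3 uint8, red, green, blue); there is no depth.
- cams.camera_model(name): a dict with "fx", "fy", "cx", "cy" (pixels), "origin" and "attitude" of the camera in the world. Camera axes: x right, y down, z forward; pixel columns grow to the right and rows downward; lengths in m; the calibration is good to about 2 mm. A picture is of the moment at which its call begins. camera_model takes no time and is no camera call.
- workorder.sign_off(): hands the job in, once; it reports no verdict.
The state is a dict: "time": time; "joint_pos": joint angles; "qvel": joint speeds; "joint_efforts": joint torques, N m; "tcp_pos": TCP position; "tcp_rot": TCP orientation; "ft_force": force on the tool from outside, world axes, zero at the start; "torque": the same for the moment, N m; "finger_gap": finger opening in m.
Only numpy, scipy, OpenCV 4.12 (cv2) and the standard library are available. Lean on these libraries where they do the work, as an engineer would, in place of code of your own. Each camera call takes 0.05 s, during which the arm holds its last target. There are 200 camera calls.

## Working session

There is one attempt and no reset: what is moved stays moved. The work goes in short steps, Python scripts to look and compute and a shell command to move; the robot and the scene stay as the last step left them, time stands still between calls to the robot, and variables do not carry over. Pictures are saved under pics/ and viewed, on a budget of 10 in all, crops included, one or two more only if the job needs it, and the job is handed in when it is done.

```bash
ls; mkdir -p pics; python3 - <<'E'
from plant import monitor, cams, manip
import cv2
print(monitor.state())
for n in("top","scene"):
    print(cams.camera_model(n)); im=cams.grab_frame(n)
    cv2.imwrite(f"pics/{n}0.png",cv2.resize(im[:,:,::-1],(800,600),interpolation=cv2.INTER_CUBIC)); cv2.imwrite(f"pics/{n}0raw.png",im[:,:,::-1])
E
```

```text
pics
{'time': 0.0, 'joint_pos': array([-1.40627682e+00,  3.81225493e-01,  1.29825485e+00, -3.73011597e-05,
        1.46359777e+00, -2.15321803e-01]), 'qvel': array([-0.00069831,  0.00103715, -0.00064606, -0.00192271, -0.00181499,
       -0.00031698]), 'joint_efforts': array([-4.22739022e-04, -4.37930346e+01, -2.24558187e+01,  7.13035371e-02,
        3.53052118e-02, -1.14884529e-04]), 'tcp_pos': array([ 0.20385631, -0.51052505,  0.23812393]), 'tcp_rot': array([ 0.58502942,  0.39698948,  0.58577205, -0.39624619]), 'ft_force': array([-0.28987625, -0.45127339, -0.09904906]), 'torque': array([-0.0197817 , -0.0627681 , -0.00886341]), 'finger_gap': 0.08816093403162782}
{'fx': 459.8692473402841, 'fy': 459.8692473402841, 'cx': 271.0801161488297, 'cy': 211.05700640167422, 'origin': array([ 0.39130993, -0.04211875,  1.2226852 ]), 'attitude': array([ 0.04405963, -0.69630364,  0.71438814, -0.05356841])}
{'fx': 474.2420272066748, 'fy': 474.2420272066748, 'cx': 271.579029955015, 'cy': 214.9019964885567, 'origin': array([ 1.44791871, -0.15554088,  0.70703814]), 'attitude': array([-0.35588133,  0.6626757 ,  0.5789368 , -0.31470872])}
```

View pics/top0.png

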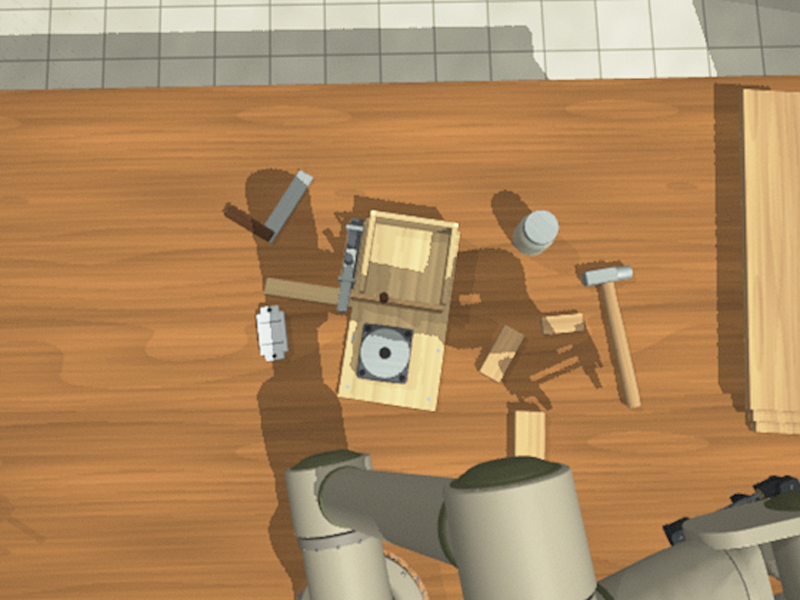

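View pics/scene0.png

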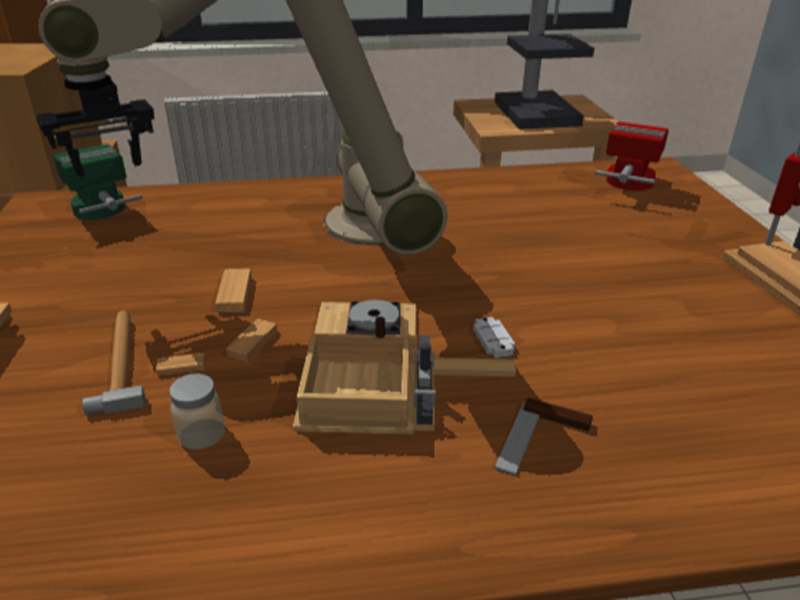

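Top view: box centre (410,255), gate knob (384,297), catch knob (349,258), casting (385,353), cover (271,332). Pad candidates: blocks at (500,353), (563,323) and (530,435). The cover's only rival is the steel of the square and the jar cap, both clearly different. Next is a close crop to choose the pad.

```bash
cat > h.py <<'E'
import numpy as np, cv2
from scipy.spatial.transform import Rotation as R
from plant import monitor, cams
def cam(n):
    m=cams.camera_model(n); q=m["attitude"]; return m,R.from_quat([q[1],q[2],q[3],q[0]]).as_matrix()
def w(u,v,z,n="top"):
    m,A=cam(n); d=A@np.array([(u-m["cx"])/m["fx"],(v-m["cy"])/m["fy"],1]); o=m["origin"]
    return o+d*(z-o[2])/d[2]
def px(p,n="top"):
    m,A=cam(n); c=A.T@(np.array(p)-m["origin"]); return np.array([m["fx"]*c[0]/c[2]+m["cx"],m["fy"]*c[1]/c[2]+m["cy"]])
def crop(im,x,y,wd,ht,s): return cv2.resize(im[y:y+ht,x:x+wd],None,fx=s,fy=s,interpolation=cv2.INTER_CUBIC)
E
python3 - <<'E'
from h import *
im=cv2.imread("pics/top0raw.png")
out=np.hstack([crop(im,235,140,100,150,4),crop(im,325,190,100,150,4)])
cv2.imwrite("pics/c1.png",out)
E
```

```text
(no output)
```

View pics/c1.png

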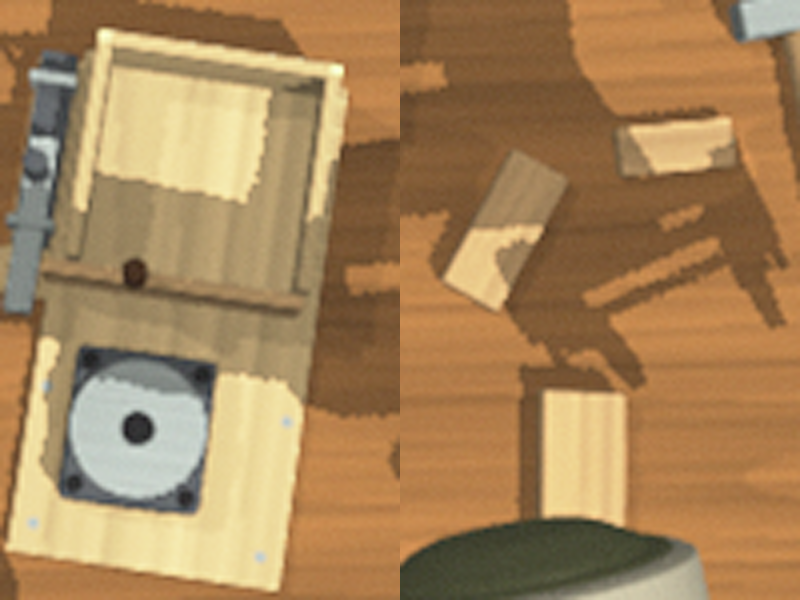

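```bash
python3 - <<'E'
from h import *
from scipy.optimize import least_squares
L=lambda u,v:(235+u/4-.4,140+v/4-.4)
Rr=lambda u,v:(325+(u-400)/4-.4,190+v/4-.4)
obs=[((-.26,.09,.012),L(8,552)),((-.26,-.09,.012),L(280,590)),((.08,.08,.068),L(100,30)),((.08,-.08,.068),L(345,68)),((-.078,.033,.1),L(134,272)),((-.07,.08,.068),L(72,250)),((-.065,-.08,.068),L(318,217)) ]
def P(b,q): c,s=np.cos(b[2]),np.sin(b[2]); return np.array([b[0]+c*q[0]-s*q[1],b[1]+s*q[0]+c*q[1],q[2]])
f=lambda b:np.concatenate([px(P(b,q))-o for q,o in obs[:5]])
r=least_squares(f,[.5,0,0],loss='soft_l1'); b=r.x; print("box",b,np.round(r.fun,1))
inv=lambda p:(np.cos(b[2])*(p[0]-b[0])+np.sin(b[2])*(p[1]-b[1]),-np.sin(b[2])*(p[0]-b[0])+np.cos(b[2])*(p[1]-b[1]))
print("catch knob box",inv(w(*L(38,163),.093)), "world at 0",P(b,(-.02,.105,.093)))
d=w(*L(138,429),.048); print("casting",d,inv(d))
cc=[w(*L(*p),.042) for p in((80,346),(216,365),(195,514),(60,493))]; print("cast corners",np.round(cc,4),np.round(np.mean(cc,0),4))
for n,z,pp in(("A",.018,((515,150),(570,182),(500,312),(444,283))),("B",.018,((615,128),(730,117),(737,163),(622,178))),("C",.018,((542,390),(628,393)))):
    q=np.array([w(*Rr(*p),z) for p in pp]); print(n,np.round(q.mean(0),4),[round(float(np.linalg.norm(q[i]-q[i-1])),4) for i in range(len(q))],np.arctan2(*(q[-1]-q[0])[[1,0]]))
print("front gw",P(b,(-.07,0,.05)),"gate knob",P(b,(-.078,.033,.1)))
E
```

```text
box [ 0.62712819 -0.09921747 -0.17448241] [-0.3  0.1  0.1  0.9 -0.1 -0.2 -0.1 -0.6  0.4 -0. ]
catch knob box (np.float64(-0.017973099485082356), np.float64(0.10367343646864287)) world at 0 [0.62565969 0.00766023 0.093     ]
casting [ 0.46241244 -0.05263417  0.048     ] (np.float64(-0.17030158130859552), np.float64(0.017281611925515736))
cast corners [[ 0.5172 -0.0167  0.042 ]
 [ 0.5027 -0.104   0.042 ]
 [ 0.4078 -0.0876  0.042 ]
 [ 0.4233 -0.0019  0.042 ]] [ 0.4627 -0.0525  0.042 ]
A [ 0.4571 -0.2687  0.018 ] [0.0999, 0.0415, 0.0976, 0.0408] 2.6070970608803785
B [ 0.5102 -0.3831  0.018 ] [0.0333, 0.0769, 0.0308, 0.0771] -3.0611926851020996
C [ 0.3523 -0.3138  0.018 ] [0.0558, 0.0558] -1.6319049556284408
front gw [ 0.55819103 -0.08706558  0.05      ] gate knob [ 0.55604125 -0.05317785  0.1       ]
```

Casting at box (-0.170, +0.017). Only block A, at crop (507,231), measures 100 x 42 mm, so A is the pad. B is 77 x 32 and C is 56 wide. Now a move planner that prints the dp and twist needed.

```bash
cat >> h.py <<'E'
B=np.array([.62713,-.09922,-.17448])
def b2w(x,y,z): c,s=np.cos(B[2]),np.sin(B[2]); return np.array([B[0]+c*x-s*y,B[1]+s*x+c*y,z])
def w2b(p): c,s=np.cos(B[2]),np.sin(B[2]); d=np.array(p[:2])-B[:2]; return np.array([c*d[0]+s*d[1],-s*d[0]+c*d[1],p[2]])
def Rt(s=None):
    q=(s or monitor.state())["tcp_rot"]; return R.from_quat([q[1],q[2],q[3],q[0]]).as_matrix()
def plan(targets,yaw=None,p0=None):
    "targets: world TCPs in turn, yaw: world direction (rad) of the jaw axis. Prints dp, twist from present pose"
    s=monitor.state(); T=Rt(s); p=s["tcp_pos"] if p0 is None else np.array(p0)
    print("t",round(s["time"],2),"tcp",np.round(p,4),"box",np.round(w2b(p),4),"x",np.round(T[:,0],3),"z",np.round(T[:,2],3),"q6",round(s["joint_pos"][5],3),"F",np.round(s["ft_force"],1),"gap",round(s["finger_gap"],4))
    if yaw is not None:
        v=T.T@np.array([np.cos(yaw),np.sin(yaw),0]); a=np.arctan2(-v[1],v[2]); a=(a+np.pi/2)%np.pi-np.pi/2
        print("twist frac",round(a/(np.pi/2),4),"or",round(a/(np.pi/2)-2*np.sign(a),4))
    for t in targets: print("dp",np.round(T.T@(np.array(t)-p)/.8,4))
E
python3 - <<'E'
from h import *
plan([b2w(-.052,.105,.2),b2w(-.052,.105,.065)],B[2]+np.pi/2)
E
```

```text
t 0.1 tcp [ 0.2038 -0.5106  0.2382] box [-0.3454 -0.4786  0.2382] x [-0.     0.001 -1.   ] z [ 0.371 -0.929 -0.001] q6 -0.215 F [0.1 0.2 1. ] gap 0.0886
twist frac 0.3529 or -1.6471
dp [ 0.0485  0.6958 -0.4272]
dp [ 0.2172  0.6958 -0.427 ]
```

```bash
python3 -m inch '{"dp":[[0,0.046,-0.028],[0,0.092,-0.056],[0,0.14,-0.084],[0,0.185,-0.112],[0,0.23,-0.14]],"twist":[0.07,0.14,0.21,0.28,0.353],"fingers":[0,0,0,0,0]}' 20; python3 -c "
from h import *
plan([b2w(-.052,.105,.2),b2w(-.052,.105,.065)],B[2]+np.pi/2)"
```

```text
time: 0.6
tcp_pos: [0.3339, -0.3369, 0.2385]
tcp_rot: [0.453, 0.543, 0.453, -0.543]
ft_force: [0.6, 0.1, -0.4]
finger_gap: 0.05
t 0.6 tcp [ 0.3339 -0.3369  0.2385] box [-0.2475 -0.285   0.2385] x [-0.     0.001 -1.   ] z [-0.179 -0.984 -0.   ] q6 0.71 F [ 0.6  0.1 -0.4] gap 0.05
twist frac -0.0032 or 1.9968
dp [ 0.0483  0.2419 -0.4887]
dp [ 0.2171  0.242  -0.4886]
```

```bash
python3 -m inch '{"dp":[[0,0.024,-0.049],[0,0.048,-0.098],[0.01,0.073,-0.147],[0.02,0.097,-0.196],[0.03,0.121,-0.244]],"twist":[0,0,0,0,-0.003],"fingers":[0,0,0,0,0]}'; python3 -m inch '{"dp":[[0,0.024,-0.049],[0,0.048,-0.098],[0.01,0.073,-0.147],[0.02,0.097,-0.196],[0.02,0.121,-0.244]],"twist":[0,0,0,0,0],"fingers":[0,0,0,0,0]}'; python3 -c "
from h import *
plan([b2w(-.052,.105,.2),b2w(-.052,.105,.065)],B[2]+np.pi/2)
cv2.imwrite('pics/t1.png',crop(cams.grab_frame('scene')[:,:,::-1].copy(),180,130,200,150,4))"
```

```text
time: 1.1
tcp_pos: [0.4632, -0.1614, 0.2143]
tcp_rot: [-0.456, -0.541, -0.456, 0.541]
ft_force: [0.4, -0.1, 0.9]
finger_gap: 0.0102
time: 1.6
tcp_pos: [0.5912, 0.0147, 0.1973]
tcp_rot: [-0.455, -0.54, -0.457, 0.541]
ft_force: [0.6, -0.5, 0.1]
finger_gap: 0.0005
t 1.6 tcp [0.5912 0.0147 0.1973] box [-0.0551  0.106   0.1973] x [-0.003  0.    -1.   ] z [-0.169 -0.986  0.   ] q6 1.565 F [ 0.6 -0.5  0.1] gap 0.0005
twist frac 0.003 or -1.997
dp [-0.0034  0.0039  0.0012]
dp [0.1654 0.0044 0.0012]
```

View pics/t1.png

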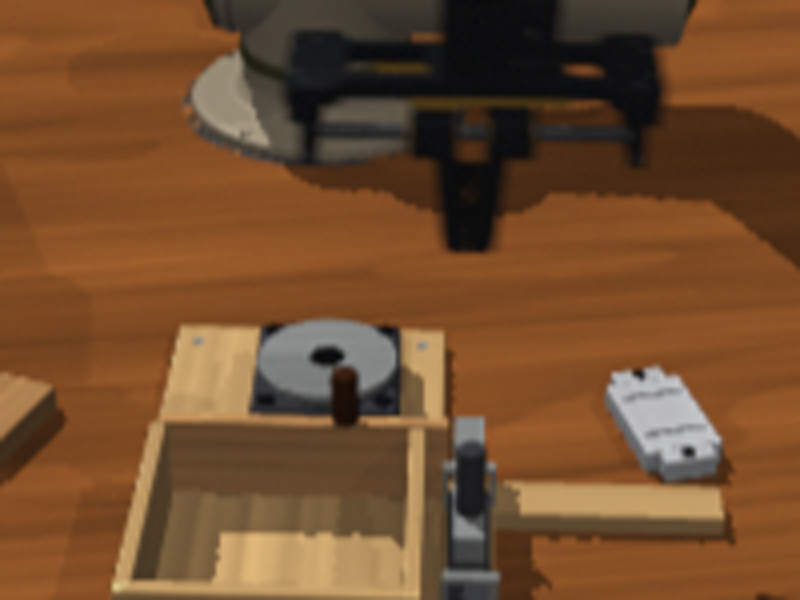

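```bash
python3 -m inch '{"dp":[[0.04,0.003,0.001],[0.08,0.003,0.001],[0.12,0.003,0.001],[0.165,0.003,0.001],[0.165,0.003,0.001]],"twist":[0,0,0,0,0],"fingers":[0,0,0,0,0]}'; python3 -m inch '{"dp":[[0,0.02,0],[0,0.035,0],[0,0.05,0],[0,0.065,0],[0,0.073,0]],"twist":[0,0,0,0,0],"fingers":[0,0,0,0,0]}'; python3 -m inch '{"dp":[[0,0.001,0],[0,0.001,0],[0,0.002,0],[0,0.002,0],[0,0.002,0]],"twist":[0,0,0,0,0],"fingers":[0,0,0,0,0]}'; python3 -c "
from h import *
plan([b2w(.008,.105,.065)],B[2]+np.pi/2)"
```

```text
time: 2.15
tcp_pos: [0.5907, 0.012, 0.0625]
tcp_rot: [-0.453, -0.539, -0.458, 0.543]
ft_force: [0.4, 0.7, -0.4]
finger_gap: 0.0003
time: 2.65
tcp_pos: [0.6515, 0.0017, 0.0682]
tcp_rot: [0.456, 0.541, 0.456, -0.54]
ft_force: [-2.1, 1.2, 0.7]
finger_gap: 0.0006
time: 3.15
tcp_pos: [0.6522, 0.0016, 0.0669]
tcp_rot: [0.456, 0.541, 0.456, -0.541]
ft_force: [-0.5, -0.1, 0.4]
finger_gap: 0.0006
t 3.15 tcp [0.6522 0.0016 0.0669] box [0.0072 0.1036 0.0669] x [ 0. -0. -1.] z [-0.169 -0.986  0.   ] q6 1.562 F [-0.5 -0.1  0.4] gap 0.0006
twist frac 0.0029 or -1.9971
dp [ 0.0024  0.001  -0.0018]
```

```bash
python3 -m inch '{"dp":[[0,0.001,0],[0,0.002,0],[0,0.003,0],[0,0.003,0],[0,0.003,0]],"twist":[0,0,0,0,0],"fingers":[0,0,0,0,0]}';  python3 -m inch '{"dp":[[0,-0.01,0],[-0.03,-0.02,0],[-0.06,-0.02,0],[-0.09,-0.05,0],[-0.09,-0.09,0]],"twist":[0,0,0,0,0],"fingers":[0,0,0,0,0]}'; python3 -c "
from h import *
plan([b2w(-.078,-.005,.14),b2w(-.078,-.005,.077)],B[2]+np.pi/2)
a=cams.grab_frame('top')[:,:,::-1].copy()
print(w2b(w(*px([0,0,0]),0)))
cv2.imwrite('pics/t2.png',crop(a,220,130,120,100,6))
print(px(b2w(.025,.105,.093)),px(b2w(.020,.105,.093)))"
```

```text
time: 3.65
tcp_pos: [0.6544, 0.0012, 0.0667]
tcp_rot: [-0.456, -0.54, -0.456, 0.541]
ft_force: [-3.3, 0.3, 2.1]
finger_gap: 0.0006
time: 4.15
tcp_pos: [0.5849, 0.0129, 0.1415]
tcp_rot: [0.458, 0.542, 0.454, -0.539]
ft_force: [0.2, -0.7, -0.0]
finger_gap: 0.0005
t 4.15 tcp [0.5849 0.0129 0.1415] box [-0.0611  0.1031  0.1415] x [ 0.007 -0.001 -1.   ] z [-0.169 -0.986  0.   ] q6 1.561 F [ 0.2 -0.7 -0. ] gap 0.0005
twist frac 0.0027 or -1.9973
dp [ 0.0017 -0.0217  0.135 ]
dp [ 0.0805 -0.0223  0.135 ]
[-0.63483245 -0.01115376  0.        ]
[246.23820084 163.6941477 ] [245.92995866 165.61418885]
```

View pics/t2.png

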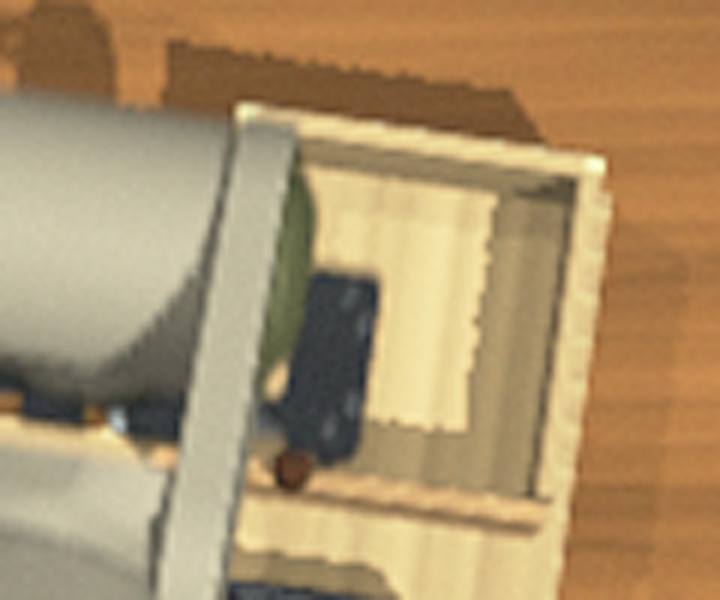

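```bash
python3 -m inch '{"dp":[[0,-0.022,0.05],[0,-0.022,0.1],[0,-0.022,0.135],[0.04,-0.022,0.135],[0.08,-0.022,0.135]],"twist":[0,0,0,0,0.003],"fingers":[0,0,0,0,0]}'; python3 -m inch '{"dp":[[0,0,0],[0,0,-0.03],[0,0,-0.06],[0,0,-0.09],[0,0,-0.12]],"twist":[0,0,0,0,0],"fingers":[0,0,0,0,0]}';python3 -c "
from h import *
plan([b2w(-.078,.15,.077)],B[2]+np.pi/2)"
```

```text
time: 4.7
tcp_pos: [0.5483, -0.0914, 0.0745]
tcp_rot: [0.455, 0.543, 0.453, -0.542]
ft_force: [0.0, -0.5, -0.7]
finger_gap: 0.0003
time: 5.2
tcp_pos: [0.5653, 0.005, 0.0762]
tcp_rot: [0.455, 0.542, 0.454, -0.541]
ft_force: [1.5, -2.7, -0.9]
finger_gap: 0.0
t 5.2 tcp [0.5653 0.005  0.0762] box [-0.0789  0.0919  0.0762] x [ 0.002 -0.001 -1.   ] z [-0.174 -0.985  0.001] q6 1.545 F [ 1.5 -2.7 -0.9] gap 0.0
twist frac 0.0001 or -1.9999
dp [-0.0011  0.0012 -0.0726]
```

Moving freely with about 3 N of resistance. I'll push on to the end stop.

```bash
python3 -m inch '{"dp":[[0,0.001,-0.02],[0,0.001,-0.04],[0,0.001,-0.06],[0,0.001,-0.073],[0,0.001,-0.075]],"twist":[0,0,0,0,0],"fingers":[0,0,0,0,0]}'; python3 -m inch '{"dp":[[0,0,-0.002],[0,0,-0.004],[0,0,-0.006],[0,0,-0.008],[0,0,-0.009]],"twist":[0,0,0,0,0],"fingers":[0,0,0,0,0]}';python3 -c "
from h import *
plan([b2w(-.078,.15,.077)],B[2]+np.pi/2)"
```

```text
time: 5.7
tcp_pos: [0.5763, 0.0644, 0.0749]
tcp_rot: [0.455, 0.542, 0.455, -0.541]
ft_force: [-0.3, -1.8, 0.6]
finger_gap: 0.0005
time: 6.2
tcp_pos: [0.5773, 0.0703, 0.0748]
tcp_rot: [0.454, 0.542, 0.454, -0.542]
ft_force: [-0.8, -2.2, 0.9]
finger_gap: 0.0005
t 6.2 tcp [0.5773 0.0703 0.0748] box [-0.0785  0.1583  0.0748] x [ 0. -0. -1.] z [-0.174 -0.985  0.   ] q6 1.663 F [-0.8 -2.2  0.9] gap 0.0005
twist frac -0.0003 or 1.9997
dp [-0.0028  0.0006  0.0104]
```

```bash
python3 -m inch '{"dp":[[0,0,-0.002],[0,0,-0.003],[0,0,-0.004],[0,0,-0.005],[0,0,-0.005]],"twist":[0,0,0,0,0],"fingers":[0,0,0,0,0]}';python3 -m inch '{"dp":[[0,0,-0.001],[0,0,-0.002],[0,0,-0.003],[0,0,-0.004],[0,0,-0.004]],"twist":[0,0,0,0,0],"fingers":[0,0,0,0,0]}'
```

```text
time: 6.7
tcp_pos: [0.5779, 0.0735, 0.0748]
tcp_rot: [-0.455, -0.541, -0.454, 0.542]
ft_force: [-1.0, -5.3, 2.3]
finger_gap: 0.0003
time: 7.2
tcp_pos: [0.578, 0.074, 0.0748]
tcp_rot: [-0.455, -0.54, -0.453, 0.544]
ft_force: [-4.6, -21.5, 3.3]
finger_gap: 0.0005
```

```bash
python3 -m inch '{"dp":[[0,0,0.02],[-0.05,0,0.025],[-0.09,-0.02,0.035],[-0.09,-0.07,0.06],[-0.09,-0.115,0.085]],"twist":[0,0,0,0,0],"fingers":[0,0,0,0,0]}'; python3 -c "
from h import *
plan([b2w(-.170,.095,.14),b2w(-.17,.095,.027),b2w(-.17,.0635,.027)],B[2]+np.pi/2)
a=cams.grab_frame('scene')[:,:,::-1].copy()
cv2.imwrite('pics/t3.png',cv2.resize(a,(800,600)))"
```

```text
time: 7.7
tcp_pos: [0.4748, 0.0265, 0.1472]
tcp_rot: [0.455, 0.542, 0.454, -0.541]
ft_force: [-0.3, -0.3, -0.1]
finger_gap: 0.0006
t 7.7 tcp [0.4748 0.0265 0.1472] box [-0.1719  0.0974  0.1472] x [ 0.001  0.    -1.   ] z [-0.173 -0.985 -0.001] q6 1.55 F [-0.3 -0.3 -0.1] gap 0.0006
twist frac 0.0003 or -1.9997
dp [0.009  0.0023 0.003 ]
dp [0.1502 0.0021 0.0031]
dp [0.1502 0.0021 0.0424]
```

View pics/t3.png

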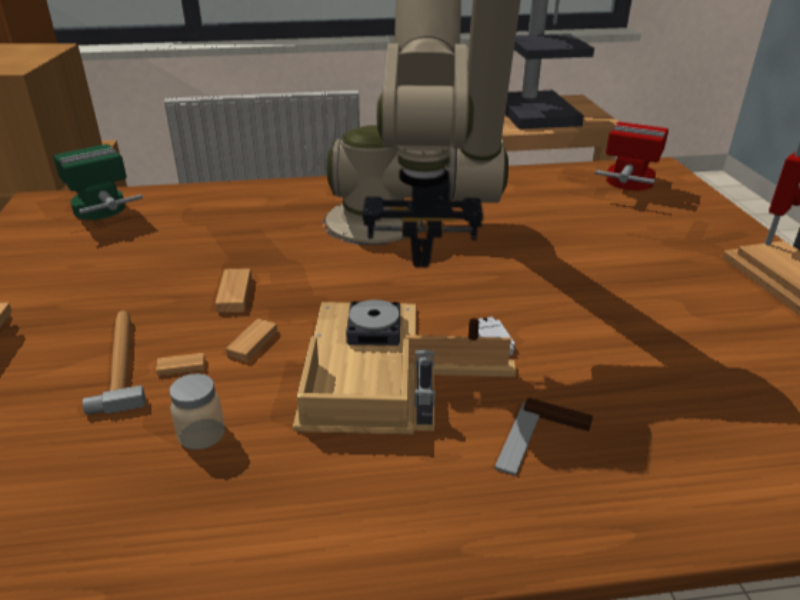

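Gate is open (knob at (473,328), gateway clear, catch pushed back). Next I nudge the casting about 15 mm to the right so it clears the gate edge.

```bash
python3 -m inch '{"dp":[[0.04,0.002,0],[0.08,0.002,0],[0.12,0.002,0],[0.149,0.002,0],[0.149,0.002,0]],"twist":[0,0,0,0,0],"fingers":[0,0,0,0,0]}'; python3 -m inch '{"dp":[[0,0,0.012],[0,0,0.02],[0,0,0.03],[0,0,0.04],[0,0,0.047]],"twist":[0,0,0,0,0],"fingers":[0,0,0,0,0]}'; python3 -m inch '{"dp":[[0,0,0],[0,0,-0.02],[-0.05,0,-0.02],[-0.1,0,-0.02],[-0.12,-0.04,0]],"twist":[0,0,0,0,0],"fingers":[0.3,0.6,0.7,0.7,0.7]}';python3 -c "
from h import *
plan([b2w(-.256,.0,.12),b2w(-.256,.0,.025)],B[2]+np.pi/2)"
```

```text
time: 8.25
tcp_pos: [0.4762, 0.0266, 0.0253]
tcp_rot: [-0.453, -0.541, -0.456, 0.543]
ft_force: [0.1, 0.6, 1.7]
finger_gap: 0.0003
time: 8.75
tcp_pos: [0.4716, -0.0113, 0.0287]
tcp_rot: [0.455, 0.543, 0.454, -0.541]
ft_force: [1.5, 6.2, 4.2]
finger_gap: 0.0009
time: 9.25
tcp_pos: [0.4429, -0.0061, 0.1272]
tcp_rot: [0.458, 0.543, 0.452, -0.54]
ft_force: [-0.0, -0.3, -0.1]
finger_gap: 0.0387
t 9.25 tcp [ 0.4429 -0.0061  0.1272] box [-0.1976  0.0597  0.1272] x [ 0.009 -0.003 -1.   ] z [-0.172 -0.985  0.001] q6 1.462 F [-0.  -0.3 -0.1] gap 0.0387
twist frac 0.0008 or -1.9992
dp [ 0.0084 -0.0732  0.0746]
dp [ 0.1271 -0.0742  0.0744]
```

```bash
python3 -m inch '{"dp":[[0,-0.05,0.05],[0,-0.074,0.074],[0.06,-0.074,0.074],[0.12,-0.074,0.074],[0.127,-0.074,0.074]],"twist":[0,0,0,0,0],"fingers":[0.6,0.6,0.6,0.6,0.6]}'; python3 -m inch '{"dp":[[0,0.01,0],[0,0.03,0],[0,0.05,0],[0,0.07,0],[0,0.09,0]],"twist":[0,0,0,0,0],"fingers":[0.6,0.6,0.6,0.6,0.6]}';python3 -c "
from h import *
plan([b2w(-.059,.0,.027)],B[2]+np.pi/2)
a=cams.grab_frame('scene')[:,:,::-1].copy()
cv2.imwrite('pics/t4.png',crop(a,180,130,200,150,4))"
```

```text
time: 9.75
tcp_pos: [0.3691, -0.053, 0.0194]
tcp_rot: [-0.452, -0.541, -0.457, 0.543]
ft_force: [-0.2, -0.2, 0.3]
finger_gap: 0.0531
time: 10.25
tcp_pos: [0.443, -0.0658, 0.0245]
tcp_rot: [0.455, 0.542, 0.454, -0.541]
ft_force: [-2.7, 0.6, -2.1]
finger_gap: 0.0534
t 10.25 tcp [ 0.443  -0.0658  0.0245] box [-0.1871  0.001   0.0245] x [ 0.001 -0.001 -1.   ] z [-0.173 -0.985  0.001] q6 1.332 F [-2.7  0.6 -2.1] gap 0.0534
twist frac 0.0004 or -1.9996
dp [-0.003   0.1601  0.0014]
```

View pics/t4.png

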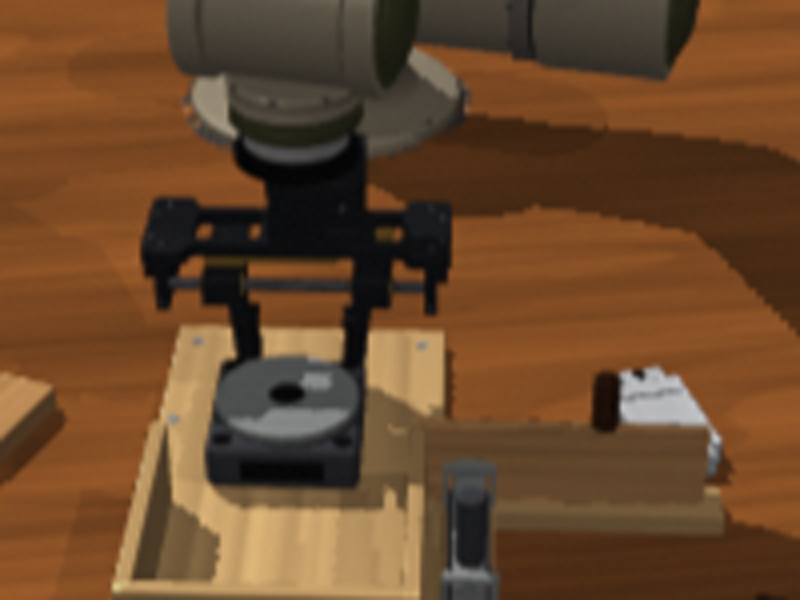

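```bash
python3 -m inch '{"dp":[[-0.002,0.02,0],[-0.003,0.04,0.001],[-0.003,0.06,0.001],[-0.003,0.08,0.001],[-0.003,0.1,0.001]],"twist":[0,0,0,0,0],"fingers":[0.6,0.6,0.6,0.6,0.6]}'; python3 -m inch '{"dp":[[0,0.02,0],[0,0.035,0],[0,0.05,0],[0,0.058,0],[0,0.06,0]],"twist":[0,0,0,0,0],"fingers":[0.6,0.6,0.6,0.6,0.6]}';python3 -c "
from h import *
plan([b2w(-.059,.0,.027)],B[2]+np.pi/2)"
```

```text
time: 10.8
tcp_pos: [0.5209, -0.0802, 0.0267]
tcp_rot: [-0.455, -0.542, -0.455, 0.542]
ft_force: [-3.2, 0.6, -1.8]
finger_gap: 0.0523
time: 11.3
tcp_pos: [0.5679, -0.0887, 0.0264]
tcp_rot: [-0.455, -0.542, -0.454, 0.542]
ft_force: [-6.4, 0.3, 5.4]
finger_gap: 0.0526
t 11.3 tcp [ 0.5679 -0.0887  0.0264] box [-0.0601  0.0001  0.0264] x [ 0. -0. -1.] z [-0.173 -0.985  0.   ] q6 1.384 F [-6.4  0.3  5.4] gap 0.0526
twist frac 0.0003 or -1.9997
dp [-0.0008  0.0014  0.0001]
```

```bash
python3 -m inch '{"dp":[[0,-0.025,0],[-0.05,-0.025,0],[-0.11,-0.025,0],[-0.17,-0.025,0],[-0.2,-0.06,-0.04]],"twist":[0,0,0,0,0],"fingers":[0.6,0.6,0.6,0.6,0.8]}';  python3 - <<'E'
from h import *
im=cv2.imread("pics/top0raw.png"); print(w(189.7,232.4,.016), w2b(w(189.7,232.4,.016)))
cv2.imwrite("pics/c2.png",crop(im,165,200,60,70,8))
plan([[.5,.17,.2]])
E
```

```text
time: 11.8
tcp_pos: [0.5287, -0.0514, 0.19]
tcp_rot: [0.457, 0.544, 0.45, -0.541]
ft_force: [0.4, -0.4, -0.3]
finger_gap: 0.0592
[0.5076204  0.15461963 0.016     ] [-0.16176064  0.22923918  0.016     ]
t 11.8 tcp [ 0.5287 -0.0514  0.19  ] box [-0.1052  0.03    0.19  ] x [ 0.01  -0.004 -1.   ] z [-0.177 -0.984  0.002] q6 1.429 F [ 0.4 -0.4 -0.3] gap 0.0592
dp [-0.014  -0.0842 -0.2661]
```

View pics/c2.png

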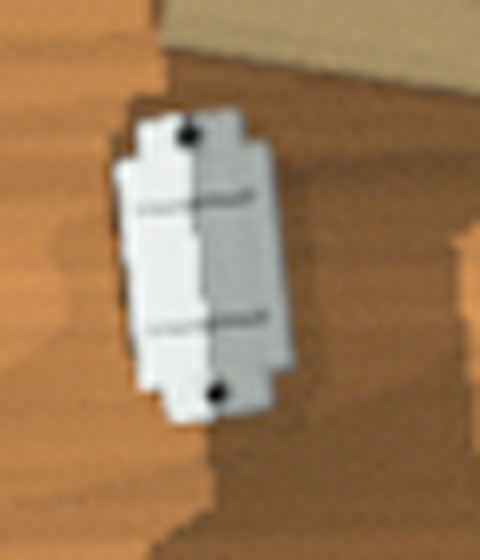

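```bash
python3 - <<'E'
from h import *
C=lambda u,v:(165+u/8-.45,200+v/8-.45)
h1,h2=w(*C(188,135),.016),w(*C(217,392),.016); d=h1-h2; yaw=np.arctan2(d[1],d[0]); print("len",np.linalg.norm(d),"yaw",yaw)
for a,b in (((118,165),(270,145)),((143,388),(293,365)),((138,122),(240,110)),((270,145),(293,365)),((240,110),(272,405))): e=w(*C(*a),.016)-w(*C(*b),.016); print(np.linalg.norm(e),np.arctan2(e[1],e[0]))
c=w(*C(204,265),.016); print("cover",c,w2b(c))
t=c.copy()
u=np.array([np.cos(yaw),np.sin(yaw)]);n=np.array([-u[1],u[0]])
for s in(1,-1): print("body corner box",w2b([*(c[:2]+u*.0375+s*n*.0935),0]))
t[2]=.15; t2=t.copy(); t2[2]=.005
plan([t,t2],yaw+np.pi/2)
E
```

```text
len 0.08543154614453326 yaw 0.10930535534304814
0.05029981604540487 1.6782029768775195
0.049357370514852394 1.6978689044182658
0.033754374014771917 1.6645830693914998
0.07309169944240428 0.09828195639048926
0.09804382220672889 0.10306759347155939
cover [0.50687226 0.15370389 0.016     ] [-0.16233845  0.22820746  0.016     ]
body corner box [-0.15251757  0.32846738  0.        ]
body corner box [-0.10015914  0.14894692  0.        ]
t 11.8 tcp [ 0.5287 -0.0514  0.19  ] box [-0.1052  0.03    0.19  ] x [ 0.01  -0.004 -1.   ] z [-0.177 -0.984  0.002] q6 1.429 F [ 0.4 -0.4 -0.3] gap 0.0592
twist frac -0.1828 or 1.8172
dp [ 0.0487 -0.0728 -0.2477]
dp [ 0.2299 -0.0748 -0.248 ]
```

```bash
python3 -m inch '{"dp":[[0,-0.015,-0.05],[0,-0.03,-0.1],[0,-0.045,-0.15],[0.02,-0.06,-0.2],[0.045,-0.073,-0.248]],"twist":[-0.04,-0.08,-0.12,-0.16,-0.183],"fingers":[0.9,0.9,0.9,0.9,0.9]}'; python3 - <<'E'
from h import *
plan([[.5069,.1537,.15],[.5069,.1537,.005]],.105+np.pi/2)
a=cams.grab_frame('top')[:,:,::-1].copy()
cv2.imwrite('pics/t5.png',crop(a,175,130,160,120,5))
E
```

```text
time: 12.3
tcp_pos: [0.5032, 0.1585, 0.1505]
tcp_rot: [0.529, 0.472, 0.527, -0.469]
ft_force: [0.7, -0.2, -0.2]
finger_gap: 0.0794
t 12.3 tcp [0.5032 0.1585 0.1505] box [-0.1667  0.2323  0.1505] x [ 0.006  0.001 -1.   ] z [ 0.115 -0.993  0.   ] q6 1.536 F [ 0.7 -0.2 -0.2] gap 0.0794
twist frac 0.0066 or -1.9934
dp [0.0007 0.0038 0.0065]
dp [0.1819 0.0028 0.0064]
```

View pics/t5.png

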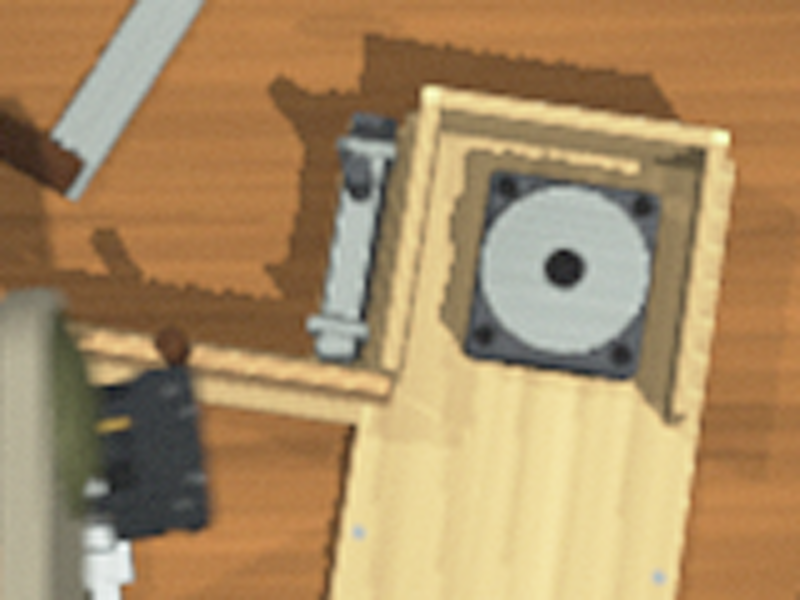

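Casting is in the box, with its hole at crop (565,268). Now descending on the cover and gripping it.

```bash
python3 -m inch '{"dp":[[0.04,0.003,0.0063],[0.08,0.003,0.0063],[0.12,0.003,0.0063],[0.16,0.003,0.0063],[0.181,0.003,0.0063]],"twist":[0.007,0.007,0.007,0.007,0.007],"fingers":[0.9,0.9,0.9,0.9,0.9]}' 25;  python3 -m inch '{"dp":[[0,0,0],[0,0,0],[0,0,0],[0,0,0],[0,0,0]],"twist":[0,0,0,0,0],"fingers":[0.9,0.4,0.4,0.4,0.4]}'; python3 - <<'E'
from h import *
c=w(287.6,183.2,.048);print("casting",c,w2b(c))
plan([[.5069,.1537,.005]],.105+np.pi/2)
E
```

```text
time: 12.85
tcp_pos: [0.5058, 0.1519, 0.0029]
tcp_rot: [0.525, 0.474, 0.525, -0.474]
ft_force: [0.3, 0.7, 0.5]
finger_gap: 0.0796
time: 13.35
tcp_pos: [0.5065, 0.152, 0.0045]
tcp_rot: [0.525, 0.474, 0.524, -0.473]
ft_force: [1.1, -1.4, 7.1]
finger_gap: 0.0498
casting [ 0.62655657 -0.10503705  0.048     ] [ 0.00044509 -0.00582828  0.048     ]
t 13.35 tcp [0.5065 0.152  0.0045] box [-0.1624  0.2265  0.0045] x [ 0.002  0.    -1.   ] z [ 0.102 -0.995 -0.   ] q6 1.536 F [ 1.1 -1.4  7.1] gap 0.0498
twist frac -0.0021 or 1.9979
dp [-0.0007  0.0007 -0.002 ]
```

```bash
python3 -m inch '{"dp":[[-0.03,0,0],[-0.08,0,0],[-0.14,0,0],[-0.19,0,0],[-0.2,0,0]],"twist":[0,0,0,0,0],"fingers":[0.4,0.4,0.4,0.4,0.4]}'; python3 -m inch '{"dp":[[0,0,0],[0,0,0],[0,0,0],[0,0,0],[0,0,0]],"twist":[0.06,0.12,0.17,0.177,0.177],"fingers":[0.4,0.4,0.4,0.4,0.4]}'; python3 - <<'E'
from h import *
plan([[.6266,-.105,.16],[.6266,-.105,.054]],B[2]+np.pi/2)
E
```

```text
time: 13.85
tcp_pos: [0.5075, 0.152, 0.1681]
tcp_rot: [0.527, 0.476, 0.523, -0.472]
ft_force: [-0.6, 1.2, -2.1]
finger_gap: 0.0495
time: 14.35
tcp_pos: [0.5057, 0.1518, 0.1628]
tcp_rot: [-0.454, -0.541, -0.455, 0.542]
ft_force: [-0.3, 0.9, -1.3]
finger_gap: 0.0497
t 14.35 tcp [0.5057 0.1518 0.1628] box [-0.1632  0.2261  0.1628] x [-0.001 -0.    -1.   ] z [-0.174 -0.985  0.   ] q6 1.813 F [-0.3  0.9 -1.3] gap 0.0497
twist frac -0.0001 or 1.9999
dp [0.0033 0.2046 0.2898]
dp [0.1358 0.2048 0.2898]
```

```bash
python3 -m inch '{"dp":[[0,0.02,0.03],[0,0.05,0.07],[0,0.08,0.115],[0,0.11,0.16],[0,0.14,0.2]],"twist":[0,0,0,0,0],"fingers":[0.4,0.4,0.4,0.4,0.4]}'; python3 -m inch '{"dp":[[0,0.03,0.04],[0,0.055,0.075],[0,0.065,0.09],[0,0.065,0.09],[0.02,0.065,0.09]],"twist":[0,0,0,0,0],"fingers":[0.4,0.4,0.4,0.4,0.4]}'; python3 - <<'E'
from h import *
plan([[.6266,-.105,.16],[.6266,-.105,.054]],B[2]+np.pi/2)
E
```

```text
time: 14.85
tcp_pos: [0.5886, -0.0272, 0.1631]
tcp_rot: [-0.454, -0.542, -0.455, 0.542]
ft_force: [0.4, -0.3, -2.1]
finger_gap: 0.0495
time: 15.35
tcp_pos: [0.6272, -0.1045, 0.1489]
tcp_rot: [0.455, 0.542, 0.454, -0.541]
ft_force: [0.8, 0.0, -0.6]
finger_gap: 0.0497
t 15.35 tcp [ 0.6272 -0.1045  0.1489] box [ 0.001  -0.0052  0.1489] x [ 0.003 -0.001 -1.   ] z [-0.174 -0.985  0.   ] q6 1.395 F [ 0.8  0.  -0.6] gap 0.0497
twist frac -0.0004 or 1.9996
dp [-0.0138 -0.0006  0.0008]
dp [ 0.1187 -0.001   0.0008]
```

```bash
python3 -m inch '{"dp":[[0.03,0,0],[0.06,0,0],[0.085,0,0],[0.1,0,0],[0.1,0,0]],"twist":[0,0,0,0,0],"fingers":[0.4,0.4,0.4,0.4,0.4]}'; python3 -m inch '{"dp":[[0.003,0,0],[0.006,0,0],[0.009,0,0],[0.012,0,0],[0.012,0,0]],"twist":[0,0,0,0,0],"fingers":[0.4,0.4,0.4,0.4,0.4]}'; python3 - <<'E'
from h import *
plan([[.6266,-.105,.053]],B[2]+np.pi/2)
E
```

```text
time: 15.85
tcp_pos: [0.6259, -0.1038, 0.0663]
tcp_rot: [-0.453, -0.541, -0.455, 0.542]
ft_force: [-0.2, 0.5, -2.1]
finger_gap: 0.0496
time: 16.35
tcp_pos: [0.6267, -0.1053, 0.0578]
tcp_rot: [-0.454, -0.542, -0.454, 0.542]
ft_force: [0.6, 0.0, -0.9]
finger_gap: 0.0497
t 16.35 tcp [ 0.6267 -0.1053  0.0578] box [ 0.0006 -0.0061  0.0578] x [-0.  0. -1.] z [-0.175 -0.984 -0.   ] q6 1.395 F [ 0.6  0.  -0.9] gap 0.0497
twist frac -0.0012 or 1.9988
dp [ 0.006  -0.0002 -0.0003]
```

```bash
python3 -m inch '{"dp":[[0.002,0,0],[0.004,0,0],[0.006,0,0],[0.007,0,0],[0.007,0,0]],"twist":[0,0,0,0,0],"fingers":[0.4,0.4,0.4,0.4,0.4]}'; python3 -m inch '{"dp":[[0,0,0],[0,0,0],[0,0,0],[0,0,0],[-0.03,0,0]],"twist":[0,0,0,0,0],"fingers":[0.7,0.7,0.7,0.7,0.7]}'; python3 -m inch '{"dp":[[-0.03,0,0],[-0.08,0,0],[-0.12,0,0],[-0.14,0,0.04],[-0.14,-0.03,0.08]],"twist":[0,0,0,0,0],"fingers":[0.7,0.7,0.7,0.7,0.9]}'; python3 - <<'E'
from h import *
plan([[.457,-.2687,.15],[.457,-.2687,.005]],-.534+np.pi/2)
E
```

```text
time: 16.85
tcp_pos: [0.6268, -0.1053, 0.0525]
tcp_rot: [0.454, 0.542, 0.454, -0.542]
ft_force: [-1.7, -1.0, 1.2]
finger_gap: 0.0496
time: 17.35
tcp_pos: [0.6254, -0.1048, 0.0739]
tcp_rot: [-0.452, -0.541, -0.456, 0.543]
ft_force: [0.1, -0.7, -0.6]
finger_gap: 0.0618
time: 17.85
tcp_pos: [0.5938, -0.1651, 0.1908]
tcp_rot: [0.457, 0.543, 0.453, -0.541]
ft_force: [-0.8, 0.3, -1.0]
finger_gap: 0.0677
t 17.85 tcp [ 0.5938 -0.1651  0.1908] box [-0.0214 -0.0707  0.1908] x [ 0.006 -0.003 -1.   ] z [-0.173 -0.985  0.002] q6 1.282 F [-0.8  0.3 -1. ] gap 0.0677
twist frac 0.229 or -1.771
dp [ 0.0504 -0.1462  0.1571]
dp [ 0.2316 -0.1473  0.1568]
```

```bash
python3 -m inch '{"dp":[[0,-0.03,0.03],[0,-0.06,0.065],[0,-0.1,0.107],[0,-0.13,0.14],[0.04,-0.146,0.157]],"twist":[0.06,0.12,0.18,0.229,0.229],"fingers":[0.9,0.9,0.9,0.9,0.9]}' ; python3 - <<'E'
from h import *
plan([[.457,-.2687,.15],[.457,-.2687,.005]],-.534+np.pi/2)
a=cams.grab_frame('top')[:,:,::-1].copy()
cv2.imwrite('pics/t6.png',crop(a,240,130,160,120,5))
E
```

```text
time: 18.35
tcp_pos: [0.4545, -0.27, 0.1593]
tcp_rot: [0.351, 0.616, 0.346, -0.615]
ft_force: [1.0, -0.6, -0.8]
finger_gap: 0.0794
t 18.35 tcp [ 0.4545 -0.27    0.1593] box [-0.1404 -0.1981  0.1593] x [ 0.006 -0.006 -1.   ] z [-0.514 -0.858  0.002] q6 1.351 F [ 1.  -0.6 -0.8] gap 0.0794
twist frac -0.0038 or 1.9962
dp [ 0.0116  0.0018 -0.003 ]
dp [ 0.1929  0.0004 -0.0034]
```

View pics/t6.png

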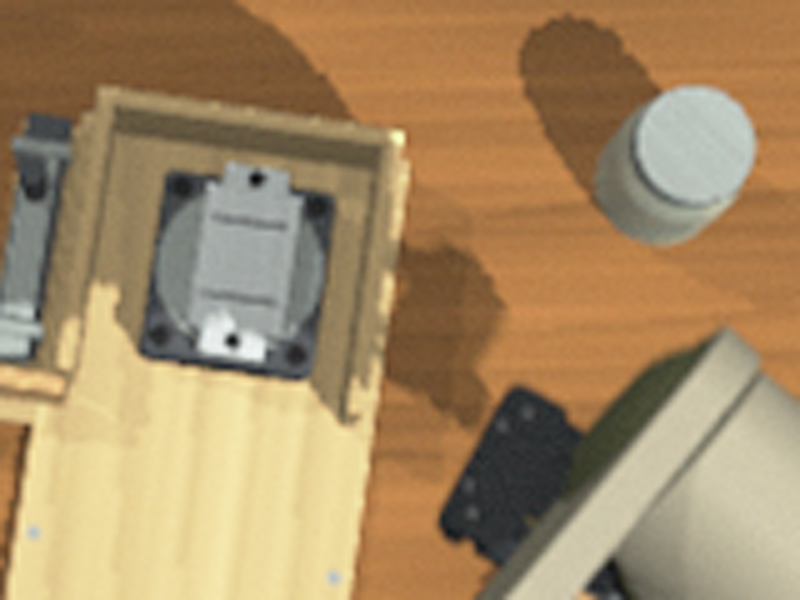

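Cover lies flat and central on the disc (holes at crop (257,178) and (232,341)). Now the pad.

```bash
python3 -m inch '{"dp":[[0.05,0.001,-0.003],[0.1,0.001,-0.003],[0.14,0.001,-0.003],[0.18,0.001,-0.003],[0.188,0.001,-0.003]],"twist":[0,0,0,0,0],"fingers":[0.9,0.9,0.9,0.9,0.9]}' 15;  python3 -m inch '{"dp":[[0,0,0],[0,0,0],[0,0,0],[0,0,0],[0,0,0]],"twist":[0,0,0,0,0],"fingers":[0.9,0.3,0.3,0.3,0.3]}'; python3 - <<'E'
from h import *
c=w(288.5,181.5,.064);print("cover",c,w2b(c))
plan([[.457,-.2687,.005]],-.534+np.pi/2)
E
```

```text
time: 18.9
tcp_pos: [0.4562, -0.2643, 0.0034]
tcp_rot: [-0.348, -0.614, -0.352, 0.615]
ft_force: [-0.1, -0.6, -0.2]
finger_gap: 0.0792
time: 19.4
tcp_pos: [0.4571, -0.2658, 0.0067]
tcp_rot: [0.35, 0.615, 0.349, -0.614]
ft_force: [-0.2, 0.3, 0.6]
finger_gap: 0.0494
cover [ 0.6277401 -0.1066315  0.064    ] [ 0.00188744 -0.00719306  0.064     ]
t 19.4 tcp [ 0.4571 -0.2658  0.0067] box [-0.1385 -0.1936  0.0067] x [ 0.001 -0.001 -1.   ] z [-0.511 -0.86   0.   ] q6 1.356 F [-0.2  0.3  0.6] gap 0.0494
twist frac -0.0013 or 1.9987
dp [0.0021 0.0017 0.0032]
```

Gap still closing; wait for the grip, then lift if it stops near 42 mm.

```bash
python3 -m inch '{"dp":[[0,0,0],[0,0,0],[0,0,0],[0,0,0],[0,0,0]],"twist":[0,0,0,0,0],"fingers":[0.3,0.3,0.3,0.3,0.3]}'; python3 -m inch '{"dp":[[-0.03,0,0],[-0.08,0,0],[-0.14,0,0],[-0.19,0,0],[-0.2,0,0]],"twist":[0,0,0,0,0],"fingers":[0.3,0.3,0.3,0.3,0.3]}'; python3 -m inch '{"dp":[[0,0,0],[0,0,0],[0,0,0],[0,0,0],[0,0,0]],"twist":[-0.06,-0.12,-0.18,-0.229,-0.229],"fingers":[0.3,0.3,0.3,0.3,0.3]}';python3 - <<'E'
from h import *
plan([[.6275,-.1063,.165]],B[2]+np.pi/2)
E
```

```text
time: 19.9
tcp_pos: [0.457, -0.2657, 0.0063]
tcp_rot: [0.35, 0.615, 0.35, -0.614]
ft_force: [-1.0, 1.5, 5.6]
finger_gap: 0.0417
time: 20.4
tcp_pos: [0.458, -0.2665, 0.1701]
tcp_rot: [0.352, 0.615, 0.347, -0.614]
ft_force: [0.0, -0.6, -0.2]
finger_gap: 0.0419
time: 20.9
tcp_pos: [0.4565, -0.2653, 0.1648]
tcp_rot: [-0.453, -0.542, -0.455, 0.542]
ft_force: [-0.9, 0.2, -0.7]
finger_gap: 0.0418
t 20.9 tcp [ 0.4565 -0.2653  0.1648] box [-0.1392 -0.1932  0.1648] x [-0.002  0.001 -1.   ] z [-0.175 -0.985 -0.001] q6 0.996 F [-0.9  0.2 -0.7] gap 0.0418
twist frac -0.0008 or 1.9992
dp [-0.0003  0.1757 -0.2331]
```

```bash
python3 -m inch '{"dp":[[0,0.02,-0.027],[0,0.05,-0.066],[0,0.08,-0.106],[0,0.11,-0.146],[0,0.14,-0.186]],"twist":[0,0,0,0,0],"fingers":[0.3,0.3,0.3,0.3,0.3]}'; python3 -m inch '{"dp":[[0,0.025,-0.033],[0,0.036,-0.047],[0,0.036,-0.047],[0.04,0.036,-0.047],[0.08,0.036,-0.047]],"twist":[0,0,0,0,0],"fingers":[0.3,0.3,0.3,0.3,0.3]}'; python3 -m inch '{"dp":[[0.01,0,0],[0.02,0,0],[0.025,0,0],[0.025,0,0],[0.025,0,0]],"twist":[0,0,0,0,0],"fingers":[0.3,0.3,0.3,0.3,0.3]}'; python3 - <<'E'
from h import *
plan([[.6275,-.1063,.07]],B[2]+np.pi/2)
E
```

```text
time: 21.4
tcp_pos: [0.594, -0.1374, 0.1651]
tcp_rot: [-0.453, -0.542, -0.454, 0.543]
ft_force: [0.0, -1.0, -0.2]
finger_gap: 0.0421
time: 21.9
tcp_pos: [0.6275, -0.1082, 0.1016]
tcp_rot: [0.454, 0.543, 0.453, -0.542]
ft_force: [-0.1, -0.6, -0.8]
finger_gap: 0.0416
time: 22.4
tcp_pos: [0.6286, -0.107, 0.083]
tcp_rot: [0.455, 0.542, 0.453, -0.542]
ft_force: [0.4, -0.5, 0.2]
finger_gap: 0.042
t 22.4 tcp [ 0.6286 -0.107   0.083 ] box [ 0.0028 -0.0075  0.083 ] x [ 0.002 -0.001 -1.   ] z [-0.175 -0.984  0.   ] q6 1.393 F [ 0.4 -0.5  0.2] gap 0.042
twist frac -0.0012 or 1.9988
dp [ 0.0163 -0.0015 -0.0007]
```

```bash
python3 -m inch '{"dp":[[0.004,0,0],[0.008,0,0],[0.012,0,0],[0.0155,0,0],[0.0155,0,0]],"twist":[0,0,0,0,0],"fingers":[0.3,0.3,0.3,0.3,0.3]}'; python3 -m inch '{"dp":[[0,0,0],[0,0,0],[0,0,0],[0,0,0],[0,0,0]],"twist":[0,0,0,0,0],"fingers":[0.3,0.3,0.3,0.3,0.3]}'
```

```text
time: 22.9
tcp_pos: [0.6283, -0.1068, 0.07]
tcp_rot: [0.454, 0.542, 0.454, -0.542]
ft_force: [-0.9, 1.0, 3.1]
finger_gap: 0.042
time: 23.4
tcp_pos: [0.6283, -0.1068, 0.0699]
tcp_rot: [0.454, 0.542, 0.454, -0.542]
ft_force: [-1.2, 1.7, 5.1]
finger_gap: 0.0417
```

Light contact (5 N). Release, rise and clear off.

```bash
python3 -m inch '{"dp":[[0,0,0],[0,0,0],[0,0,0],[0,0,0],[-0.03,0,0]],"twist":[0,0,0,0,0],"fingers":[0.6,0.6,0.6,0.6,0.6]}'; python3 -m inch '{"dp":[[-0.04,0,0],[-0.1,0,0],[-0.14,0,0],[-0.14,-0.03,0.05],[-0.14,-0.06,0.1]],"twist":[0,0,0,0,0],"fingers":[0.6,0.6,0.6,0.6,0.6]}'; python3 -m inch '{"dp":[[0,-0.03,0.05],[0,-0.06,0.1],[0,-0.1,0.13],[0,-0.12,0.13],[0,-0.12,0.13]],"twist":[0,0,0,0,0],"fingers":[0.6,0.6,0.6,0.6,0.6]}'; python3 - <<'E'
from h import *
plan([])
a=cams.grab_frame('top')[:,:,::-1].copy();b=cams.grab_frame('scene')[:,:,::-1].copy()
cv2.imwrite('pics/t7.png',np.hstack([crop(a,245,130,100,150,4),crop(b,190,190,100,150,4)]))
E
```

```text
time: 23.9
tcp_pos: [0.6268, -0.1064, 0.0908]
tcp_rot: [-0.452, -0.541, -0.456, 0.543]
ft_force: [0.2, -0.1, 0.6]
finger_gap: 0.053
time: 24.4
tcp_pos: [0.5666, -0.1774, 0.2063]
tcp_rot: [0.455, 0.542, 0.454, -0.541]
ft_force: [1.0, -1.1, -1.0]
finger_gap: 0.0528
time: 24.9
tcp_pos: [0.4526, -0.263, 0.2058]
tcp_rot: [-0.453, -0.543, -0.454, 0.543]
ft_force: [0.1, 0.1, -0.2]
finger_gap: 0.0528
t 24.9 tcp [ 0.4526 -0.263   0.2058] box [-0.1434 -0.1916  0.2058] x [-0.  0. -1.] z [-0.178 -0.984 -0.   ] q6 0.997 F [ 0.1  0.1 -0.2] gap 0.0528
```

View pics/t7.png

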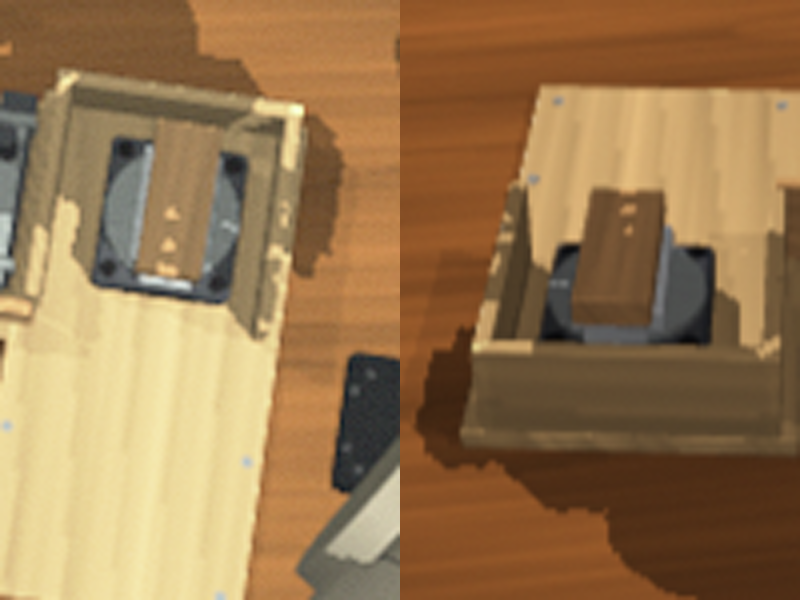

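The pad lies flat on the cover (pad corners at crop (158,118), (218,127), (200,278), (138,268)). A last number check, then hand in.

```bash
python3 - <<'E'
from h import *
from plant import workorder
c=w(289.2,179.1,.082); d=np.linalg.norm(c[:2]-[.6277,-.1066]); print("pad",w2b(c),"off cover",d)
if d<.015: print(workorder.sign_off())
E
```

```text
pad [ 0.00448551 -0.00771524  0.082     ] off cover 0.002698879825452577
the job is handed in; nothing more can be done
None
```

The job is done and handed in at about 25 s of the 72 s allowed. The sign-off itself gives no verdict.

**What I did:**
- Slid the catch back until it met resistance, and slid the gate open to its stop.
- Nudged the iron base about 15 mm to the right so it would clear the gate's edge. Then I pushed it into the box with two spread fingers.
- Laid the cover on the base and the pad on the cover. I picked the 100 x 42 mm block from the three pine blocks by measuring them.
- Released everything and drew the arm clear.

**Last checks, from the camera, in the box frame:**

| Part | x (mm) | y (mm) | Horizontal offset from the part below |
|---|---|---|---|
| Iron base | 0 | -6 | – |
| Cover | 2 | -7 | about 2 mm |
| Pad | 4 | -8 | about 3 mm |

- All three parts look flat in both views, and the wrist force was near zero at the end.
- The catch was hidden by the arm at the moment I pushed it. I took it as clear because the gate then slid fully open, and later pictures show it pushed back.
- The jar, hammer and try square were never approached. I did not measure them again at the end.
- No check failed or disagreed.

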